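# Fit the divider and the lid to the tiffin

### The job

Take the orange divider from its drying stand and stand it in the slot of the tiffin's open upper tier, fully down on the floor, without ramming it. Then slide the teal lid down over the divider's post until it lies flat on the tiffin's rim, and leave the tumbler, the snack box and the steel bowl where they are.

Things in the scene. Friction and masses are not known exactly. Their poses are not given: they have to be found in the camera images.
- tiffin: Two-tier round steel tiffin, loose, 1.3 kg, 124 mm across, 122 mm tall; dark side latches at its +y and -y (to 73 mm from the axis, top z = 100 mm). Origin: centre of underside, z up. Lower tier closed, upper open: inner radius 58, floor at z = 65, rim (4 mm wall) at z = 122 mm. The slot for the divider runs inside along its x axis, square to the line through the latches.
- slot (a point): Centre of the upper tier's floor, 65 mm above the tiffin's underside: where the divider's origin belongs. The slot is the 8.5 mm gap between two pairs of round brass guide posts, 8 mm thick, at x = +50 and -50 mm, y = +8.25 and -8.25 mm, with domed tops 42 mm above the floor. Axes as the tiffin's.
- mouth (a point): Centre of the tiffin's mouth at rim height, 122 mm above its underside: where the lid's origin belongs.
- stand: Light wooden drying stand, fixed to the table: base 110 x 70 x 12 mm with four dark pegs 8 mm thick up to z = 48 mm at x = +-40 mm, y = +-8 mm, which hold the divider upright along the stand's x axis. Origin: centre of its underside.
- divider: Orange plastic divider, 0.12 kg, loose, at first upright in the stand: panel 108 mm long (x) x 5 thick (y) x 52 high, with a square post 14 x 14 mm (sides along x and y) on the middle of its top edge, from z = 52 to z = 107 mm, to hold it by, and a flat foot 44 (x) x 36 (y) x 5 mm under the panel's middle. Origin: centre of the lower edge; z up along the post. Either way round fits.
- post_top (a point): Top of the divider's post, 107 mm above its lower edge.
- lid: Teal hard silicone lid, 0.13 kg, loose, flat on the table at the start: disc 134 mm across, 6 mm thick, with an upright round collar in its middle (outside diameter 36 mm, from z = 6 to z = 36 mm), by which it is held. A bore of 24 mm diameter goes right through disc and collar. Origin: centre of the underside, z up.
- tumbler: Glass tumbler, 68 mm across, 100 mm tall; a bystander. Origin: centre of its underside.
- snack_box: Pink plastic snack box, closed, 91 x 131 x 46 mm; a bystander. Origin: centre of its underside.
- katori: Small steel bowl, 76 mm across, 35 mm tall; a bystander. Origin: centre of its underside.

How it is judged:
By the outcome, as a careful person would: the job done as asked, in the order asked, and still so for the second after the job is handed in, with the robot touching nothing.
It also fails if it takes over 72 s, if anything falls off the work surface, if the arm or the gripper's body presses on something with over 40 N, if the wrist force passes 120 N, or if a joint passes its speed limit or range.

### The arm

A 7-joint arm with a two-finger parallel gripper is mounted at the origin on the work surface. World frame = base frame: x ahead of the robot, y to its left, z up, the work surface at z = 0. Lengths are in m, angles in rad, forces in N, time in s.
With the tool pointing down it reaches from about 0.425 to 0.925 m from the base axis. Payload 6.8 kg.
Tool frame: the origin (TCP) lies midway between the tips of the shut fingers; the grasp point (between the pads) lies 19 mm behind it (bot.hold_point_z is the distance from the TCP to the grasp point, in m); z points along the fingers, y is the line along which they close (so a half turn about z gives the same grasp; the last joint's range is limited). The gripper opens to 85 mm and grips with 20 to 120 N. Pads are 22 mm wide; open, the fingers measure 114 mm over their backs; the gripper's body (76 mm by 85 mm) begins 54 mm behind the grasp point. The pads swing forward as they close: fully open they stand 13 mm farther back than shut.
Start: joints at [-1.339, 0.477, 0.022, 1.555, -0.011, 1.109, -0.083], TCP at [0.225, 0.636, 0.198] pointing down, gripper open.
Joint ranges: [-2.96, 2.96], [-0.34, 2.1], [-1.41, 1.46], [0.24, 2.44], [-1.37, 4.51], [0.17, 1.92], [-2.96, 2.96]. Speed limits (rad/s): [2.39, 2.39, 3.14, 3.14, 3.14, 3.14, 3.14].

### API

Orientations are given as a unit quaternion [w, x, y, z].
In Python, from station import bot gives the robot as it stands. The module is installed in compiled form; this text tells all that it offers.
- The arm moves only by the tool step_arm, never from a script. Its argument "increments" is a list that holds one entry, the list of rows, each a list of 7 numbers: the opening, from -1 (shut) to 1 (fully open), then the shift along the tool's x, y, z in mm, then the turn, a rotation vector about the tool's x, y, z in degrees. In form: [[[grip, x, y, z, ax, ay, az], ...]]. A call has 1 to 10 rows; each row is the pose to reach, as a shift and turn from the pose commanded when the call began, along the tool's axes at that moment; what a row does not reach only later rows make up. A row lasts 1/12 s, in which the tool goes at most 41.7 mm and 7.16 degrees, less where a joint would pass 70% of its speed; a pose out of reach is approached as far as the arm can. A call with a gripper value outside its range is refused whole. The fingers move at their own pace and stop on an object; "force" is the grip in N (left out, the last holds). Time passes only in rows, so rows that repeat a pose let the fingers close. It gives the time, the measured TCP pose, the force, the opening and the grip force at its end, in the units of the state.
- bot.get_obs(): the state, without advancing time (a new reading comes with each control period).
- bot.read_camera(name): name is "side" or "top" or "wrist"; returns a dict with "image" (480x640x3 uint8, red, green, blue), "camera_matrix" (3x3 intrinsics, pixels), "R" (3x3) and "t" (3): a world point X has camera coordinates R X + t. Camera axes: x right, y down, z forward; pixel columns grow to the right and rows downward; lengths in m; the calibration is good to about 2 mm. The wrist camera is an equidistant fisheye: a pixel r from the principal point sees the ray r / f radians off the axis. A picture is of the moment at which its call begins. There is no depth.
- bot.hand_in(): hands the job in; it is judged then, once.
The state is a dict: "t": time; "q": joint angles; "joint_vel": joint speeds; "joint_torque": joint torques, N m; "eef_pos": TCP position; "tool_rot": TCP orientation; "contact_force": force on the tool from outside, world axes, zero at the start; "torque": the same for the moment, N m; "gripper_width": opening from 0.0 (shut) to 1.0 (fully open); "grasp_force": force on a finger pad.
Only numpy, scipy, OpenCV 4.12 (cv2) and the standard library are available. Lean on these libraries where they do the work, as an engineer would, in place of code of your own. Each camera call takes 0.05 s, during which the arm holds its last target. There are 200 camera calls.

## Working session

There is one attempt and no reset: what is moved stays moved. The work goes in short steps, Python scripts to look and compute and a tool call to move; the robot and the scene stay as the last step left them, time stands still between calls to the robot, and variables do not carry over. Pictures are saved under pics/ and viewed, at most 10 in all, crops included, and the job is handed in when it is done.

Besides the shell and the picture viewer there is one more tool, called after ">>>" by a JSON object that holds its "method" and its "body", one argument or row to a line. step_arm: Moves the arm, as the interface text tells. Its arguments: {"type":"object","properties":{"increments":{"type":"array"},"force":{"type":"number"}},"required":["increments"]}

```bash
mkdir -p pics; python3 - <<'E'
from station import bot
import cv2,pickle
d={n:bot.read_camera(n) for n in("top","side")}
pickle.dump(d,open("cams.pkl","wb"))
for n in d: 
    cv2.imwrite(f"pics/{n}0.png",d[n]["image"][:,:,::-1]); print(n,d[n]["camera_matrix"],d[n]["R"],d[n]["t"])
o=bot.get_obs();print(o,bot.hold_point_z)
E
```

```text
top [[523.5388527    0.         308.77594757]
 [  0.         523.5388527  236.94624979]
 [  0.           0.           1.        ]] [[ 0.00196809 -0.9999831   0.00547098]
 [-0.99021851 -0.00271208 -0.13949893]
 [ 0.13951141 -0.00514292 -0.99020711]] [0.00903862 0.60694966 1.20369094]
side [[474.47590978   0.         316.16995555]
 [  0.         474.47590978 233.36077298]
 [  0.           0.           1.        ]] [[ 0.93082537 -0.36497844 -0.01883798]
 [-0.25896785 -0.62233476 -0.73867117]
 [ 0.25787552  0.69245229 -0.67380267]] [-0.53822621  0.21783808  0.82292821]
{'t': 0.1, 'q': array([-1.3390848 ,  0.47771839,  0.02231521,  1.55633352, -0.01151172,
        1.10930824, -0.08312425]), 'joint_vel': array([-6.19219462e-04, -4.26208695e-03,  6.46287827e-04,  8.67223506e-05,
       -1.55084966e-03, -3.13372268e-04, -1.39638574e-03]), 'joint_torque': array([ 3.92800473e-03, -5.97754920e+01,  1.61348663e+00, -2.81951612e+01,
        1.28933552e-02,  5.08740137e-03,  3.76111200e-05]), 'eef_pos': array([0.22478273, 0.63585327, 0.19662986]), 'tool_rot': array([-9.10641775e-05,  1.69081962e-01,  9.85601653e-01, -8.14958333e-04]), 'contact_force': array([ 0.6181373 ,  0.35484917, -1.04891725]), 'torque': array([ 0.00043122, -0.01971641, -0.06694883]), 'grasp_force': 0.0, 'gripper_width': 0.9993597615476} 0.0187
```

View pics/top0.png

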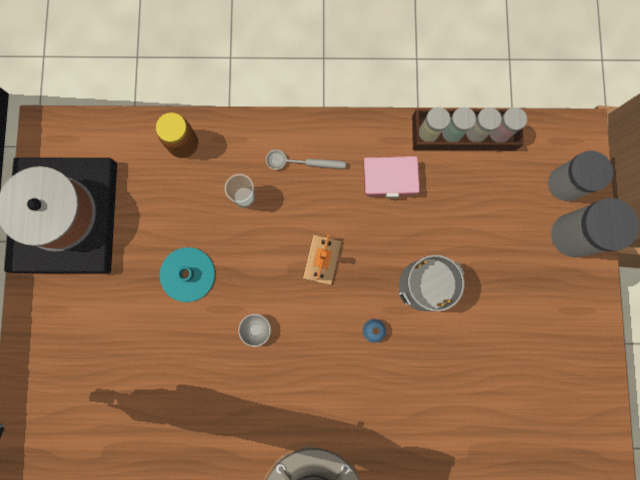

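View pics/side0.png

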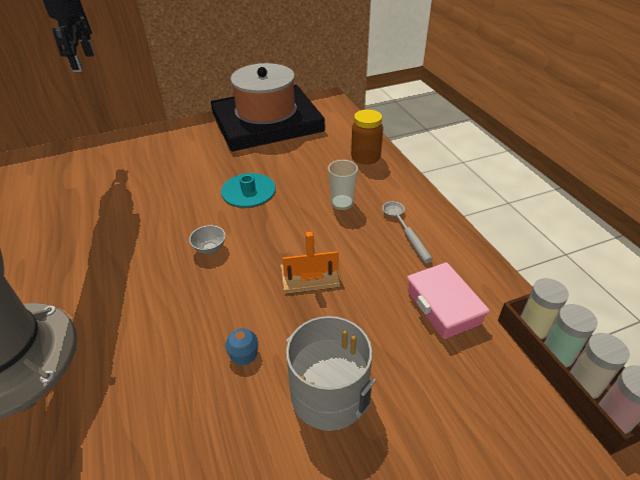

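The top view shows the tiffin near (434,284), the divider in its stand near (323,258), and the lid near (187,274). A blue ball sits at (374,331). The side view shows two guide posts in the tiffin at (345,340) and (353,344), and the latch at (366,395). Next I'll enlarge crops.

```bash
python3 - <<'E'
import cv2,pickle,numpy as np
d=pickle.load(open("cams.pkl","rb"))
def crop(n,x,y,w,h,s):
    im=cv2.resize(d[n]["image"][y:y+h,x:x+w,::-1],None,fx=s,fy=s,interpolation=cv2.INTER_CUBIC)
    for i in range(0,w,10): cv2.line(im,(i*s,0),(i*s,6 if (x+i)%50 else 20),(255,255,0) ,1)
    for i in range(0,h,10): cv2.line(im,(0,i*s),(6 if (y+i)%50 else 20,i*s),(255,255,0),1)
    return im
a=np.vstack([np.hstack([crop("top",390,245,80,75,5)[:300,:400],crop("top",290,220,80,75,5)[:300,:400]])[:300],
 np.hstack([crop("side",270,300,133,150,3)[:300,:399],crop("side",260,225,100,75,4)])[:300,:799][:, :799] if 0 else np.hstack([crop("side",280,315,100,75,4),crop("side",260,225,100,75,4)])])
cv2.imwrite("pics/c1.png",a)
E
```

```text
(no output)
```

View pics/c1.png

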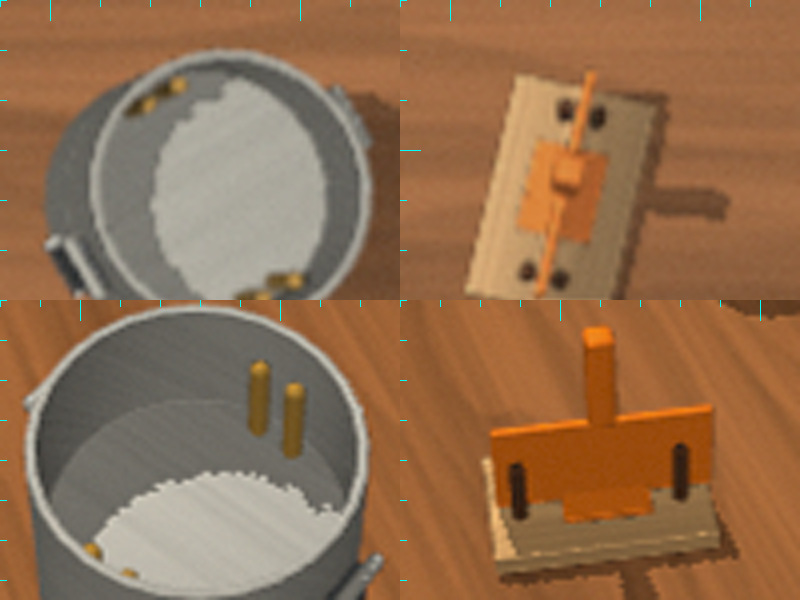

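```bash
cat > h.py <<'E'
import numpy as np,pickle,cv2
from scipy.optimize import least_squares
from scipy.spatial.transform import Rotation as Rn
def proj(c,X):
    P=np.atleast_2d(X)@c["R"].T+c["t"]; p=P@c["camera_matrix"].T; return p[:,:2]/p[:,2:]
def place(p,X): # x,y,yaw,z
    return np.atleast_2d(X)@Rn.from_euler("z",p[2]).as_matrix().T+[p[0],p[1],p[3] if len(p)>3 else 0]
def circ(r,z):
    a=np.linspace(0,2*np.pi,361); return np.c_[r*np.cos(a),r*np.sin(a),0*a+z]
def ext(q): return np.array([q[:,0].min(),q[:,0].max(),q[:,1].min(),q[:,1].max()])
E
python3 - <<'E'
from h import *
d=pickle.load(open("cams.pkl","rb")); T,S=d["top"],d["side"]
P=np.array([[.05,.00825,.105],[.05,-.00825,.105],[-.05,.00825,.105],[-.05,-.00825,.105]])
obsT=np.array([[425.6,262.4],[419.6,265.8],[448.8,301.2],[441,304.5]])
obsS=np.array([[345,331],[353.75,336.5],[303,376.5],[312,383]])
from itertools import permutations
def res(p,s,m):
    X=place(p,P)
    # each view: far pair/near pair; nearest matching
    r=[]
    for c,o in((T,obsT),(S,obsS)):
        q=proj(c,X); D=np.linalg.norm(q[:,None]-o[None],axis=2)
        from scipy.optimize import linear_sum_assignment as L
        i,j=L(D); r+=list((q[i]-o[j]).ravel())
    rim=circ(.062,.122)+[p[0],p[1],0]
    a=ext(proj(T,rim))-[408.4,464.2,255,0]; b=ext(proj(S,rim))-[286.75,372,316.75,0]
    return np.r_[r,a[:3],b[:3]]
best=min((least_squares(res,[.5,-.25,y],args=(0,0),x_scale=[.01,.01,.1],diff_step=1e-4) for y in np.arange(0,3.1,.3)),key=lambda s:s.cost)
print("tiffin",best.x,np.round(best.fun,1))
# divider
DP=np.array([[0,0,.107],[.054,0,.052],[-.054,0,.052]])
def rd(p): 
    X=place(p,DP)
    return np.r_[(proj(T,X)-[[323.8,253.2],[328.2,234.6],[318.2,278.4]]).ravel(),(proj(S,X)-[[310,234.25],[338.25,251.5],[282.75,257.75]]).ravel()]
s=least_squares(rd,[.55,-.03,0,.012],x_scale=[.01,.01,.1,.01]);print("div",s.x,np.round(s.fun,1))
# lid
o=[];
for c in(T,S):
    h=cv2.cvtColor(c["image"],cv2.COLOR_RGB2HSV); m=cv2.inRange(h,(80,120,50),(100,255,255))
    n,l,st,_=cv2.connectedComponentsWithStats(m); k=1+st[1:,4].argmax(); x,y,w,hh,_=st[k]; o.append([x-.5,x+w-.5,y-.5,y+hh-.5])
print(o)
def rl(p):
    D=np.r_[circ(.067,0),circ(.067,.006),circ(.018,.036)]+[p[0],p[1],0]
    return np.r_[ext(proj(T,D))-o[0],ext(proj(S,D))-o[1]]
s=least_squares(rl,[.5,.25],x_scale=.01);print("lid",s.x,np.round(s.fun,1))
def ray(c,uv,z):
    f=lambda q:proj(c,[q[0],q[1],z])[0]-uv
    return least_squares(f,[.5,0]).x
print("tumbler",ray(T,(240,186),.1),"katori",ray(T,(255,330),.035),"ball",ray(T,(374,331),.03),"box",ray(T,(391,175),.046))
E
```

```text
tiffin [ 0.49503993 -0.269205    0.50890707] [-0.2 -0.6  0.1 -0.7  1.3 -0.  -0.1 -0.3  0.1  0.3  0.1  0.4 -0.5  0.5
 -0.5  0.7 -0.7 -0.3 -0.5 -0.8  0.4 -1.7]
div [ 0.55916746 -0.02295501 -0.22878421  0.01025242] [ 0.1  0.3  0.1 -0.8 -0.3  0.3 -0.1 -0.5  0.2  0.2 -0.1  0.4]
[[np.float64(159.5), np.float64(214.5), np.float64(247.5), np.float64(301.5)], [np.float64(220.5), np.float64(274.5), np.float64(172.5), np.float64(206.5)]]
lid [0.518797   0.30625093] [-0.7  0.2 -0.2  1.1  0.   1.1 -0.4  0.6]
tumbler [0.7166935  0.16913752] katori [0.38821043 0.13556666] ball [ 0.38621225 -0.14310248] box [ 0.75812043 -0.18787481]
```

Fits are within about 1 px (1–2 mm). Next is a helper that gives the increments, then the move over the divider.

```bash
cat >> h.py <<'E'
def inc(target,ydir_deg,obs=None):
    """tool-axis shift (mm) and turn (deg) to put the TCP at target, pointing down, tool y along ydir_deg"""
    if obs is None:
        from station import bot; obs=bot.get_obs()
    R=Rn.from_quat(np.roll(obs["tool_rot"],-1)); y=np.radians(ydir_deg)
    yv=np.array([np.cos(y),np.sin(y),0]); zv=np.array([0,0,-1.]); G=Rn.from_matrix(np.c_[np.cross(yv,zv),yv,zv])
    return np.round(np.r_[R.inv().apply(np.array(target)-obs["eef_pos"])*1e3,(R.inv()*G).as_rotvec(degrees=True)],2)
def ydir(obs):
    v=Rn.from_quat(np.roll(obs["tool_rot"],-1)).as_matrix()[:,1]; return np.degrees(np.arctan2(v[1],v[0]))
E
python3 -c "
from h import *
print(inc([.5,.1,.26],10)); print(inc([.559,-.023,.24],-60)) "
```

```text
[-4.3808e+02 -4.1359e+02 -6.2650e+01 -8.0000e-02  5.0000e-02  6.0530e+01]
[-5.3470e+02 -5.0986e+02 -4.2480e+01 -4.0000e-02  1.1000e-01  1.3053e+02]
```

>>> {"method": "step_arm", "body": {
  "increments": [
    [[1, -30, -30, -40, 0, 0, 5], [1, -60, -57, -60, 0, 0, 10], [1, -88, -83, -62, 0, 0, 15], [1, -116, -109, -62, 0, 0, 20], [1, -144, -136, -62, 0, 0, 25], [1, -172, -162, -62, 0, 0, 31], [1, -200, -188, -62, 0, 0, 37], [1, -228, -215, -62, 0, 0, 43], [1, -256, -241, -62, 0, 0, 49], [1, -284, -268, -62, 0, 0, 55]]
  ]
}}

```text
t: 0.93
eef_pos: [0.4037, 0.2871, 0.2594]
tool_rot: [-0.0, 0.607, 0.795, -0.0]
contact_force: [1.1, 1.2, 0.2]
gripper_width: 0.997
grasp_force: 0.0
```

```bash
python3 -c "
from h import *
from station import bot
o=bot.get_obs();print(o['t'],o['q'],o['eef_pos'],ydir(o),o['contact_force']); print(inc([.559,-.023,.24],-60)) "
```

```text
0.9333 [-1.04492215  0.11383194  0.33132363  1.9153715  -0.04141049  1.11901342
 -0.43168821] [0.40374625 0.28709442 0.25935823] 15.229797517664178 [1.12347204 1.20451984 0.20751291]
[-3.3999e+02  6.8350e+01  1.9270e+01 -2.0000e-02 -0.0000e+00  7.5230e+01]
```

>>> {"method": "step_arm", "body": {
  "increments": [
    [[1, -34, 7, 2, 0, 0, 7], [1, -68, 14, 4, 0, 0, 14], [1, -102, 20, 6, 0, 0, 21], [1, -136, 27, 8, 0, 0, 28], [1, -170, 34, 10, 0, 0, 35], [1, -204, 41, 12, 0, 0, 42], [1, -238, 48, 14, 0, 0, 49], [1, -272, 55, 16, 0, 0, 56], [1, -306, 61, 18, 0, 0, 63], [1, -340, 68, 19.3, 0, 0, 70]]
  ]
}}

```text
t: 1.77
eef_pos: [0.56, -0.0218, 0.2398]
tool_rot: [-0.0, 0.953, 0.302, -0.0]
contact_force: [-0.2, -0.1, -0.2]
gripper_width: 0.998
grasp_force: 0.0
```

```bash
python3 -c "
from h import *
from station import bot
o=bot.get_obs();print(o['t'],o['q'],o['eef_pos'],ydir(o),o['contact_force']); print(inc([.559,-.023,.24],-103.1)) 
c=bot.read_camera('wrist'); pickle.dump(c,open('w1.pkl','wb')); print({k:c[k] for k in c if k!='image'}); cv2.imwrite('pics/w1.png',c['image'][:,:,::-1])"
```

```text
1.7667 [-0.63970031  0.29150031  0.70639857  1.8187898  -0.21020736  1.1079931
 -0.81584655] [ 0.55996545 -0.02182305  0.23982644] -54.79940521448048 [-0.22232067 -0.06029516 -0.24634119]
[-1.47e+00  4.10e-01 -1.70e-01 -2.00e-02  3.00e-02  4.83e+01]
{'camera_matrix': array([[371.64829954,   0.        , 316.90775108],
       [  0.        , 371.64829954, 243.38981252],
       [  0.        ,   0.        ,   1.        ]]), 'R': array([[ 5.76411339e-01, -8.17159594e-01, -4.06693580e-04],
       [-7.86903144e-01, -5.55202960e-01,  2.69319727e-01],
       [-2.20302997e-01, -1.54918916e-01, -9.63050735e-01]]), 't': array([-0.34031076,  0.38341157,  0.53975188])}
```

View pics/w1.png

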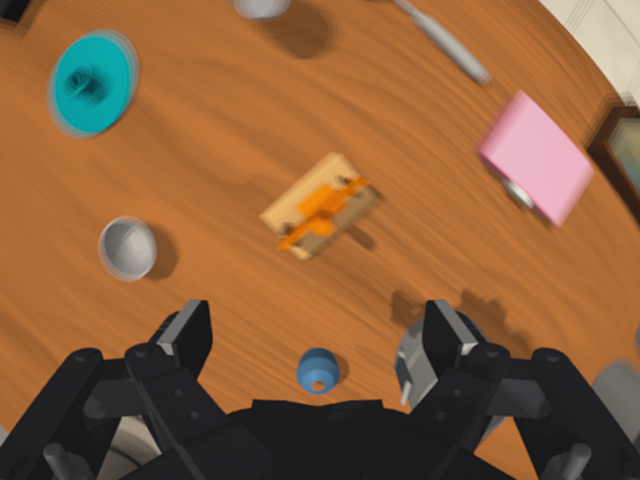

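The wrist picture was taken in motion and is blurred; the divider is near (325,205). I'll finish the turn, let it settle, and look again.

>>> {"method": "step_arm", "body": {
  "increments": [
    [[1, -1, 0.4, 0, 0, 0, 7], [1, -1, 0.4, 0, 0, 0, 14], [1, -1, 0.4, 0, 0, 0, 21], [1, -1, 0.4, 0, 0, 0, 28], [1, -1, 0.4, 0, 0, 0, 35], [1, -1.5, 0.4, 0, 0, 0, 42], [1, -1.5, 0.4, 0, 0, 0, 48], [1, -1.5, 0.4, 0, 0, 0, 48.3], [1, -1.5, 0.4, 0, 0, 0, 48.3], [1, -1.5, 0.4, 0, 0, 0, 48.3]]
  ]
}}

```text
t: 2.65
eef_pos: [0.5589, -0.0213, 0.24]
tool_rot: [0.0, 0.994, -0.11, -0.0]
contact_force: [0.8, -0.5, 1.0]
gripper_width: 0.998
grasp_force: 0.0
```

```bash
python3 -c "
from h import *
from station import bot
o=bot.get_obs();print(o['eef_pos'],ydir(o),o['joint_vel'].max())
c=bot.read_camera('wrist'); pickle.dump(c,open('w2.pkl','wb')); I=c['image'][:,:,::-1]
cv2.imwrite('pics/w2.png',cv2.resize(I[130:280,220:420],None,fx=4,fy=4,interpolation=cv2.INTER_CUBIC))"
```

```text
[ 0.55885297 -0.02132306  0.24003701] -102.57759987420235 0.006085716641217434
```

View pics/w2.png

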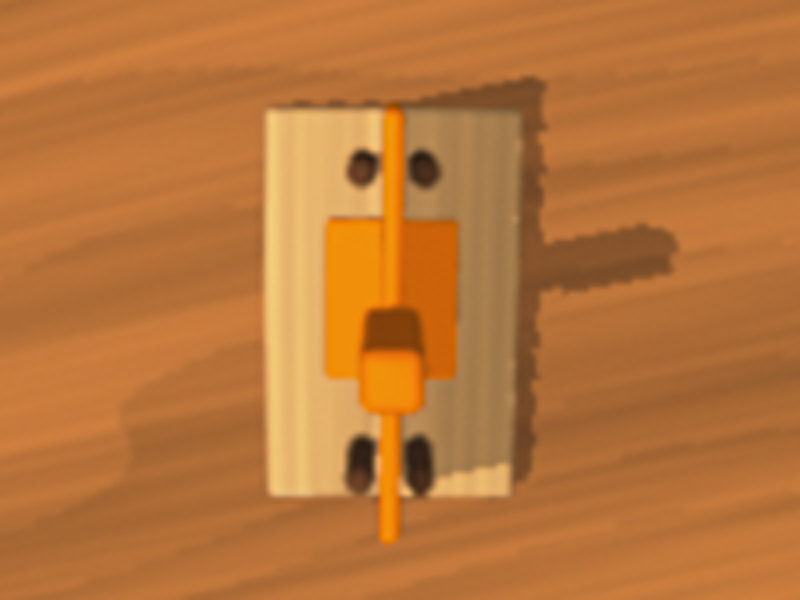

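```bash
cat >> h.py <<'E'
def fish(c,X):
    P=np.atleast_2d(X)@c["R"].T+c["t"]; r=np.linalg.norm(P[:,:2],axis=1); th=np.arctan2(r,P[:,2]); K=c["camera_matrix"]
    return K[:2,2]+K[0,0]*th[:,None]*P[:,:2]/r[:,None]
E
python3 -c "
from h import *
c=pickle.load(open('w2.pkl','rb'))
DP=np.array([[0,0,.107],[.054,0,.052],[-.054,0,.052]]);o=[[318,225.25],[318.25,156],[317.25,265.75]]
for flip in (0,np.pi):
  s=least_squares(lambda p:(fish(c,place(np.r_[p,.012],DP))-o).ravel(),[.559,-.023,-.2288+flip],x_scale=[.01,.01,.1]);print(s.x,np.degrees(s.x[2]),s.fun.round(2))
  s2=least_squares(lambda p:(fish(c,place(p,DP))-o).ravel(),[.559,-.023,-.2288+flip,.012],x_scale=[.01,.01,.1,.01]);print(s2.x,s2.fun.round(2))
p=[.5590,-.0225]
print(inc([.559,-.023,.24],-103.1))
"
```

```text
[ 0.56019394 -0.02129836 -0.22800988] -13.064003619702232 [-0.07 -0.15  0.04  0.4   0.05 -0.26]
[ 0.5606223  -0.02138845 -0.22800674  0.01422557] [-0.07 -0.07  0.04  0.03  0.04  0.06]
[ 0.56019394 -0.02129836  6.05517543] 346.9359963758498 [-0.07 -0.15  0.04  0.4   0.05 -0.26]
[ 0.5606223  -0.02138845 -6.51119204  0.01422557] [-0.07 -0.07  0.04  0.03  0.04  0.06]
[ 0.48  1.5   0.11 -0.    0.01  0.48]
```

```bash
python3 -c "
from h import *
print(inc([.5598,-.0218,.087],-103.07))"
```

```text
[ 1.0300e+00  1.6000e-01  1.5311e+02 -0.0000e+00  1.0000e-02  4.5000e-01]
```

>>> {"method": "step_arm", "body": {
  "increments": [
    [[1, 1, 0, 20, 0, 0, 0.4], [1, 1, 0, 45, 0, 0, 0.4], [1, 1, 0, 70, 0, 0, 0.4], [1, 1, 0, 95, 0, 0, 0.4], [1, 1, 0, 115, 0, 0, 0.4], [1, 1, 0, 130, 0, 0, 0.4], [1, 1, 0, 142, 0, 0, 0.4], [1, 1, 0, 150, 0, 0, 0.4], [1, 1, 0, 153, 0, 0, 0.4], [1, 1, 0, 153, 0, 0, 0.4]]
  ]
}}

```text
t: 3.53
eef_pos: [0.5599, -0.0218, 0.087]
tool_rot: [0.0, 0.993, -0.115, -0.0]
contact_force: [-0.3, -0.0, 0.2]
gripper_width: 0.998
grasp_force: 0.0
```

>>> {"method": "step_arm", "body": {
  "increments": [
    [[-1, 0, 0, 0, 0, 0, 0], [-1, 0, 0, 0, 0, 0, 0], [-1, 0, 0, 0, 0, 0, 0], [-1, 0, 0, 0, 0, 0, 0], [-1, 0, 0, 0, 0, 0, 0], [-1, 0, 0, 0, 0, 0, 0], [-1, 0, 0, 0, 0, 0, 0], [-1, 0, 0, 0, 0, 0, 0], [-1, 0, 0, 0, 0, 0, 0], [-1, 0, 0, 0, 0, 0, 0]]
  ],
  "force": 50
}}

```text
t: 4.37
eef_pos: [0.5599, -0.0217, 0.0872]
tool_rot: [-0.0, 0.993, -0.115, -0.0]
contact_force: [-0.6, 0.1, 0.1]
gripper_width: 0.001
grasp_force: 0.0
```

The gripper shut without gripping anything, so I'll look.

```bash
python3 -c "
from h import *
from station import bot
w=bot.read_camera('wrist');s=bot.read_camera('side'); pickle.dump((w,s),open('w3.pkl','wb'))
a=cv2.resize(w['image'][130:430,160:480],(400,375));b=cv2.resize(s['image'][190:310,240:368],(400,375))
cv2.imwrite('pics/w3.png',np.hstack([a,b])[:,:,::-1])
o=bot.get_obs();print(o['t'],o['gripper_width'],o['grasp_force'])"
```

```text
4.4667 0.0020054694617557857 0.0
```

View pics/w3.png

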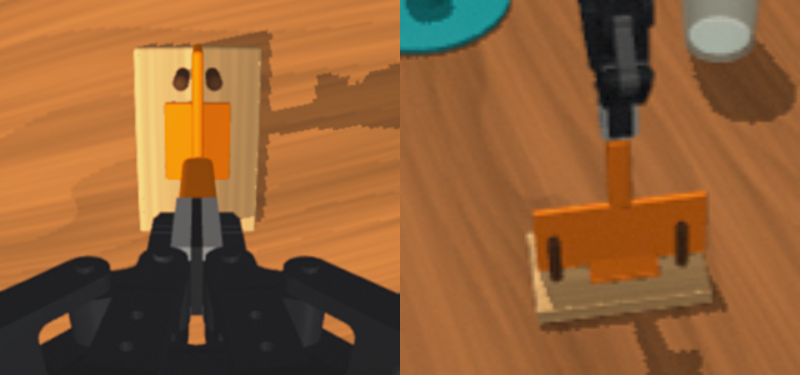

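```bash
python3 -c "
from h import *
w,s=pickle.load(open('w3.pkl','rb'))
for z in(.067,.087,.12):
  X=[.5599,-.0217,z]; print(z,proj(s,X),fish(w,X),(fish(w,X)-[160,130])*1.25)
print(-w['R'].T@w['t'], w['R'])
"
```

```text
0.067 [[310.73070538 252.63794913]] [[318.99806375 267.4057425 ]] [[198.74757969 171.75717813]]
0.087 [[310.44865025 245.08495307]] [[319.19701574 280.36742307]] [[198.99626967 187.95927884]]
0.12 [[309.96418738 232.11179387]] [[319.62181962 308.3545954 ]] [[199.52727453 222.94324425]]
[ 0.62730115 -0.03631984  0.26374383] [[-2.27849589e-01 -9.73696308e-01 -2.52762628e-04]
 [-9.37782709e-01  2.19375768e-01  2.69142829e-01]
 [-2.62007929e-01  6.15611194e-02 -9.63100241e-01]]
```

```bash
python3 -c "
from h import *
w,s=pickle.load(open('w3.pkl','rb'))
a=cv2.resize(w['image'][240:340,265:371],(424,400),interpolation=2);b=cv2.resize(s['image'][205:285,272:347],(375,400),interpolation=2)
cv2.imwrite('pics/w4.png',np.hstack([a,b])[:,:,::-1])"
```

```text
(no output)
```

View pics/w4.png

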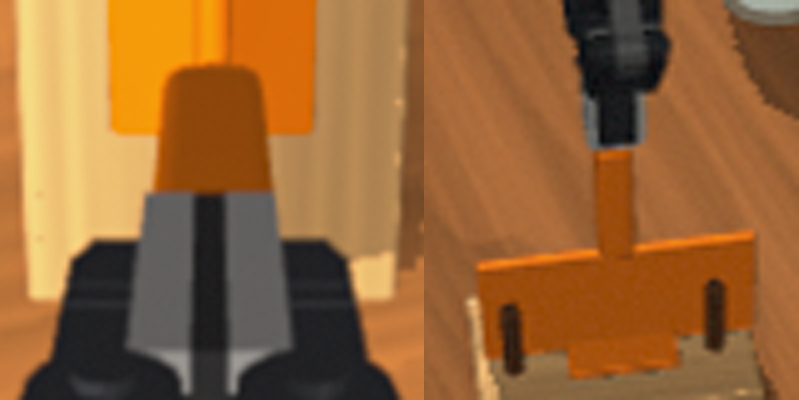

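The wrist and side pictures both show the shut fingertips sitting just above the post top (side pixel about (310,234)). They are not at the reported height, so I'll quantify the offset.

```bash
python3 -c "
from h import *
from station import bot
w,s=pickle.load(open('w3.pkl','rb'))
a=np.radians(-13.07); ux=np.array([np.cos(a),np.sin(a)])
for z in(.087,.1,.11,.115,.12,.125):
  q=np.array([.5599,-.0217]); print(z,'wrist near edge',fish(w,[*(q+.011*ux),z]).round(1),fish(w,[*(q),z]).round(1),'side near',proj(s,[*(q+.007*np.array([ux[1],-ux[0]])),z]).round(1))
# post top edge under divider pose
for z in (.064,.119): print(z,fish(w,[*(np.array([.5599,-.0217])+.007*ux),z]).round(1),fish(w,[*(np.array([.5599,-.0217])-.007*ux),z]).round(1))
o=bot.get_obs();print(o['eef_pos'],o['q'],o['contact_force'],bot.hold_point_z)
"
```

```text
0.087 wrist near edge [[319.2 259.9]] [[319.2 280.4]] side near [[311.  247.6]]
0.1 wrist near edge [[319.4 268.5]] [[319.3 290.3]] side near [[310.8 242.6]]
0.11 wrist near edge [[319.5 276.1]] [[319.5 298.8]] side near [[310.6 238.7]]
0.115 wrist near edge [[319.6 280.2]] [[319.5 303.5]] side near [[310.6 236.7]]
0.12 wrist near edge [[319.6 284.6]] [[319.6 308.4]] side near [[310.5 234.7]]
0.125 wrist near edge [[319.7 289.2]] [[319.7 313.5]] side near [[310.4 232.6]]
0.064 [[319.  253.9]] [[319.  277.2]]
0.119 [[319.6 292.4]] [[319.6 321.7]]
[ 0.55992744 -0.0217122   0.0871535 ] [-0.63595472  0.52567343  0.74795978  1.96823815 -0.48021833  0.83125375
 -1.42269916] [-1.0577893  -0.47664634 -1.09705751] 0.0187
```

Both views put the shut tips about 35 mm behind the reported TCP. I'll go by what I see: reopen and go 32 mm lower, which is clear either way.

>>> {"method": "step_arm", "body": {
  "increments": [
    [[1, 0, 0, 0, 0, 0, 0], [1, 0, 0, 0, 0, 0, 0], [1, 0, 0, 0, 0, 0, 0], [1, 0, 0, 0, 0, 0, 0], [1, 0, 0, 0, 0, 0, 0], [1, 0, 0, 0, 0, 0, 0], [1, 0, 0, 8, 0, 0, 0], [1, 0, 0, 16, 0, 0, 0], [1, 0, 0, 24, 0, 0, 0], [1, 0, 0, 32, 0, 0, 0]]
  ]
}}

```text
t: 5.3
eef_pos: [0.5595, -0.0216, 0.0539]
tool_rot: [0.0, 0.993, -0.115, -0.0]
contact_force: [-0.5, -0.7, 1.2]
gripper_width: 1.001
grasp_force: 0.0
```

>>> {"method": "step_arm", "body": {
  "increments": [
    [[1, 0, 0, 0, 0, 0, 0], [-1, 0, 0, 0, 0, 0, 0], [-1, 0, 0, 0, 0, 0, 0], [-1, 0, 0, 0, 0, 0, 0], [-1, 0, 0, 0, 0, 0, 0], [-1, 0, 0, 0, 0, 0, 0], [-1, 0, 0, 0, 0, 0, 0], [-1, 0, 0, 0, 0, 0, 0], [-1, 0, 0, 0, 0, 0, 0], [-1, 0, 0, 0, 0, 0, 0]]
  ],
  "force": 50
}}

```text
t: 6.13
eef_pos: [0.5603, -0.0218, 0.0555]
tool_rot: [-0.0, 0.993, -0.115, 0.0]
contact_force: [0.1, -0.5, 3.5]
gripper_width: 0.155
grasp_force: 49.3
```

>>> {"method": "step_arm", "body": {
  "increments": [
    [[-1, 0, 0, -4, 0, 0, 0], [-1, 0, 0, -12, 0, 0, 0], [-1, 0, 0, -25, 0, 0, 0], [-1, 0, 0, -42, 0, 0, 0], [-1, 0, 0, -62, 0, 0, 0], [-1, 0, 0, -85, 0, 0, 0], [-1, 0, 0, -110, 0, 0, 0], [-1, 0, 0, -130, 0, 0, 0], [-1, 0, 0, -144, 0, 0, 0], [-1, 0, 0, -150, 0, 0, 0]]
  ]
}}

```text
t: 6.97
eef_pos: [0.5611, -0.0221, 0.2083]
tool_rot: [-0.001, 0.993, -0.115, 0.002]
contact_force: [0.9, 0.2, -1.2]
gripper_width: 0.155
grasp_force: 48.7
```

```bash
python3 -c "
from h import *
from station import bot
o=bot.get_obs();print(o['eef_pos'],ydir(o),o['gripper_width'],o['contact_force'])
print(inc([.495,-.2692,.205],-60.84))"
```

```text
[ 0.56105726 -0.02207167  0.20827742] -103.19675980447929 0.1548356641170222 [ 0.8646039   0.24040541 -1.24726383]
[-7.9000e+00  2.5569e+02  2.8000e+00 -2.0000e-02 -2.3000e-01 -4.2360e+01]
```

>>> {"method": "step_arm", "body": {
  "increments": [
    [[-1, 0, 10, 0, 0, 0, -2], [-1, -1, 35, 0, 0, 0, -7], [-1, -2, 65, 0, 0, 0, -13], [-1, -3, 98, 0, 0, 0, -19], [-1, -4, 132, 0, 0, 0, -25], [-1, -5, 166, 0, 0, 0, -31], [-1, -6, 198, 0, 0, 0, -36], [-1, -7, 227, 0, 0, 0, -40], [-1, -8, 248, 0, 0, 0, -42], [-1, -8, 255.7, 0, 0, 0, -42.3]]
  ]
}}

```text
t: 7.8
eef_pos: [0.4915, -0.2729, 0.2056]
tool_rot: [0.001, 0.968, 0.249, -0.0]
contact_force: [-0.0, -0.8, -1.2]
gripper_width: 0.154
grasp_force: 48.8
```

>>> {"method": "step_arm", "body": {
  "increments": [
    [[-1, 0, 0, 0, 0, 0, 0], [-1, 0, 0, 0, 0, 0, 0], [-1, 0, 0, 0, 0, 0, 0], [-1, 0, 0, 0, 0, 0, 0]]
  ]
}}

```text
t: 8.13
eef_pos: [0.4947, -0.2668, 0.2049]
tool_rot: [-0.0, 0.968, 0.253, -0.0]
contact_force: [0.1, -0.0, -1.2]
gripper_width: 0.151
grasp_force: 48.8
```

```bash
python3 -c "
from h import *
from station import bot
o=bot.get_obs();print(o['eef_pos'],ydir(o),o['gripper_width'],o['contact_force'],o['q'])
print(inc([.495,-.2692,.205],-60.84))
w=bot.read_camera('wrist');t=bot.read_camera('top'); s=bot.read_camera('side'); pickle.dump((w,t,s,o),open('w5.pkl','wb'))
a=cv2.resize(w['image'][90:330,210:430],(440,480),interpolation=2);b=cv2.resize(s['image'][240:420,265:400],(360,480),interpolation=2)
cv2.imwrite('pics/w5.png',np.hstack([a,b])[:,:,::-1])"
```

```text
[ 0.49472565 -0.26680161  0.20492416] -60.72290729048201 0.1508463002173557 [ 0.12950226 -0.01826103 -1.1673358 ] [-0.20221084  0.344633    0.74489444  1.85782578 -0.26901957  1.04256637
 -0.40900259]
[-0.93  2.23 -0.08 -0.05 -0.01  0.12]
```

View pics/w5.png

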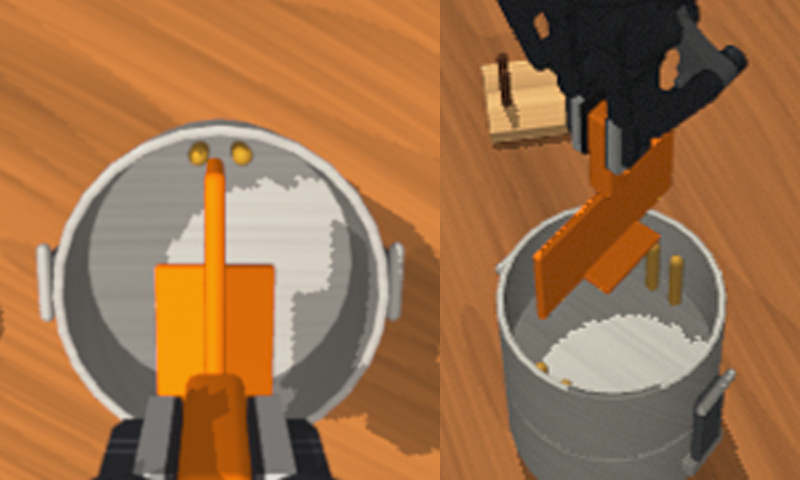

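```bash
cat > fit.py <<'E'
from h import *
w,t,s,o=pickle.load(open('w5.pkl','rb'))
DP=np.array([[.054,0,.052],[.054,0,0],[.022,.018,.005],[.022,-.018,.005],[-.022,.018,.005],[-.022,-.018,.005]])
od=np.array([[317.25,176.5],[317.5,170],[287.5,222.5],[347.5,222.5],[288.5,288],[346.5,287.5]])
f=lambda p:(fish(w,place(p,DP))-od).ravel()
r=least_squares(f,[.495,-.267,np.radians(29.2),.161],x_scale=[.01,.01,.1,.01]);print('div',r.x,np.degrees(r.x[2]),r.fun.round(1)); D=r.x
P=np.array([[.05,.00825,.106],[.05,-.00825,.106]]);op=np.array([[309.5,166.8],[330.5,166.8]])
def g(p):
    e=ext(fish(w,circ(.062,.122)+[p[0],p[1],0]))-[237.5,404,150.5,0]
    return np.r_[(fish(w,place(p,P))-op).ravel(),e[:3]]
r=least_squares(g,[.495,-.267,np.radians(29.2)],x_scale=[.01,.01,.1]);print('tif',r.x,np.degrees(r.x[2]),r.fun.round(1)); T=r.x
a=T[2];d=T[:2]-D[:2];print('shift along slot',(d@[np.cos(a),np.sin(a)])*1e3,'across',(d@[-np.sin(a),np.cos(a)])*1e3,'yaw',np.degrees(T[2]-D[2]))
E
python3 fit.py
```

```text
div [ 0.49382339 -0.26727604  0.51307513  0.15383523] 29.397039236175758 [ 0.1  0.5 -0.2 -0.9  0.6 -0.5 -0.7 -0.6  1.3  0.5 -1.2  0.9]
tif [ 0.4971257  -0.26827384  0.52317609] 29.975782121735786 [-0.7 -0.   0.7 -0.3 -1.3  1.3  0.5]
shift along slot 2.3620489191774205 across -2.5142761419093613 yaw 0.5787428855600294
```

>>> {"method": "step_arm", "body": {
  "increments": [
    [[-1, 0.5, 1, 0, 0, 0, 0], [-1, 1, 2.4, 5, 0, 0, -0.2], [-1, 1, 2.4, 12, 0, 0, -0.2], [-1, 1, 2.4, 20, 0, 0, -0.2], [-1, 1, 2.4, 28, 0, 0, -0.2], [-1, 1, 2.4, 34, 0, 0, -0.2], [-1, 1, 2.4, 38, 0, 0, -0.2], [-1, 1, 2.4, 40, 0, 0, -0.2], [-1, 1, 2.4, 40, 0, 0, -0.2], [-1, 1, 2.4, 40, 0, 0, -0.2]]
  ]
}}

```text
t: 9.12
eef_pos: [0.496, -0.2706, 0.1652]
tool_rot: [0.0, 0.967, 0.253, 0.0]
contact_force: [-0.2, 0.4, -0.6]
gripper_width: 0.153
grasp_force: 48.9
```

```bash
python3 -c "
from h import *
from station import bot
o=bot.get_obs();print(o['eef_pos'],ydir(o),o['contact_force'])
w=bot.read_camera('wrist');s=bot.read_camera('side'); pickle.dump((w,s,s,o),open('w6.pkl','wb'))
a=cv2.resize(w['image'][120:270,240:400],(480,450),interpolation=2);b=cv2.resize(s['image'][290:410,275:360],(319,450),interpolation=2)
cv2.imwrite('pics/w6.png',np.hstack([a,b])[:,:,::-1])"
```

```text
[ 0.49599597 -0.27057814  0.16524893] -60.676622521691556 [-0.19288585  0.39414706 -0.56177032]
```

View pics/w6.png

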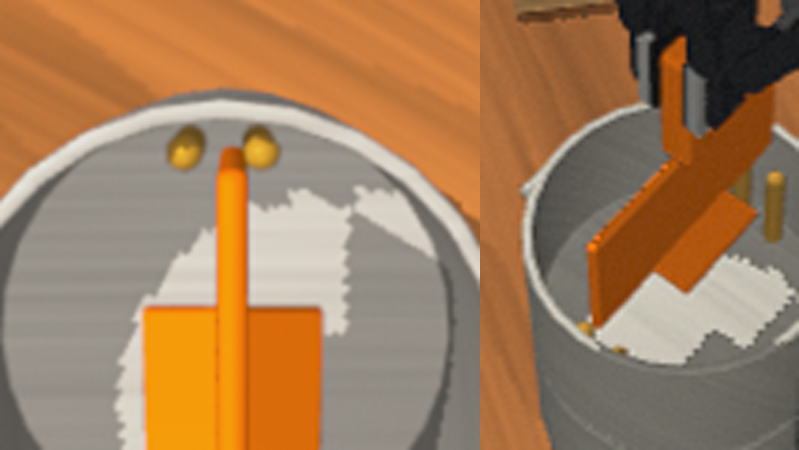

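```bash
sed -i "s/w5.pkl/w6.pkl/; s/\[317.25,176.5\],\[317.5,170\],\[287.5,222.5\],\[347.5,222.5\]/[317,176.6],[317,169.6],[288,222.6],[347.3,222.6]/; s/\[309.5,166.8\],\[330.5,166.8\]/[302.3,169.7],[327,169.7]/; s/-\[237.5,404,150.5,0\]/-[0,0,150,0]/; s/e\[:3\]/e[2:3]/; s/,.161\]/,.1215]/" fit.py; python3 fit.py; python3 -c "
from h import *
from station import bot
o=bot.get_obs();print(o['eef_pos'],ydir(o),o['t'],o['joint_vel'].round(3))
w,_,_,_=pickle.load(open('w6.pkl','rb'));p=[.4955,-.2687,np.radians(29.3)]
print(fish(w,place(p,[[.05,.00825,.106],[.05,-.00825,.106],[.054,0,.065],[.054,0,.117]])))"
```

```text
div [ 0.4951132  -0.27114131  0.51628663  0.11410505] 29.58104517338487 [ 0.2  0.4  0.1 -0.5  0.  -0.5 -0.7 -0.8  1.4  0.5 -1.1  0.8]
tif [ 0.49714187 -0.26789486  0.5109212 ] 29.273628528292893 [-0.7 -0.5  0.7 -0.5  0.9]
shift along slot 3.357058191568783 across 1.8398769220256672 yaw -0.3074166450919753
[ 0.49620483 -0.27069038  0.16556893] -60.67648788346996 9.2167 [-0.002 -0.001  0.001 -0.001  0.001  0.002  0.001]
[[301.42184105 172.07777725]
 [327.48788886 172.06479954]
 [314.80014042 162.28440118]
 [314.33253022 166.92267799]]
```

>>> {"method": "step_arm", "body": {
  "increments": [
    [[-1, 1, -1, 0, 0, 0, 0], [-1, 1.8, -1.7, 0, 0, 0, 0], [-1, 1.8, -1.7, 2, 0, 0, 0], [-1, 1.8, -1.7, 4, 0, 0, 0], [-1, 1.8, -1.7, 6, 0, 0, 0], [-1, 1.8, -1.7, 8, 0, 0, 0], [-1, 1.8, -1.7, 10, 0, 0, 0], [-1, 1.8, -1.7, 11, 0, 0, 0], [-1, 1.8, -1.7, 11, 0, 0, 0]]
  ]
}}

```text
t: 9.97
eef_pos: [0.4965, -0.268, 0.1539]
tool_rot: [-0.0, 0.967, 0.253, -0.0]
contact_force: [0.5, 0.3, -1.1]
gripper_width: 0.154
grasp_force: 48.9
```

```bash
python3 -c "
from h import *
from station import bot
o=bot.get_obs();print(o['eef_pos'],ydir(o),o['contact_force'])
w=bot.read_camera('wrist');pickle.dump(w,open('w7.pkl','wb'))
h=cv2.cvtColor(w['image'],cv2.COLOR_RGB2HSV)
I=w['image']
for r in (166,168,170,172,174,176,178):
  print(r,' '.join('%d/%d'%(h[r,c,0],h[r,c,1]) for c in range(294,340,2)))
"
```

```text
[ 0.49649016 -0.26802816  0.15385072] -60.669619863960456 [ 0.52646317  0.25051781 -1.12200198]
166 15/22 16/23 20/21 20/22 17/83 19/179 19/174 18/123 18/43 18/21 18/21 19/19 18/21 18/21 16/19 19/31 18/113 19/180 19/181 18/111 15/22 18/21 18/23
168 18/23 17/24 18/21 16/55 19/185 20/185 19/181 19/184 17/107 18/21 13/38 10/70 11/61 15/31 15/17 16/81 20/185 20/188 19/179 19/180 17/58 16/22 16/22
170 18/21 18/21 17/35 18/161 20/187 20/188 20/186 20/185 18/134 18/26 10/167 14/255 14/255 11/144 16/30 18/121 20/193 20/196 20/195 20/190 19/180 16/35 20/20
172 16/19 15/18 17/100 20/192 20/194 20/190 20/189 20/192 17/101 11/42 15/255 13/241 14/241 13/220 12/27 17/84 20/194 20/198 21/198 20/201 20/198 17/122 15/21
174 15/20 16/22 18/143 19/197 22/198 20/201 20/196 20/198 17/75 8/51 14/255 14/241 14/239 15/255 12/64 18/63 19/188 20/189 20/199 20/198 20/196 18/161 18/26
176 16/21 18/20 17/116 20/198 21/200 21/197 20/200 20/194 17/58 9/84 14/253 13/244 13/243 14/252 11/75 19/34 19/178 20/191 20/194 20/192 20/196 18/144 20/25
178 15/20 18/17 16/70 19/191 20/201 20/200 20/200 18/144 17/26 10/153 17/248 17/245 16/245 14/248 9/115 19/14 17/101 20/190 20/195 20/193 19/177 15/61 19/19
```

Centred: post edges at columns 310.5 and 324, panel at about 317. I'll go on down.

>>> {"method": "step_arm", "body": {
  "increments": [
    [[-1, 0, 0, 3, 0, 0, 0], [-1, 0, 0, 7, 0, 0, 0], [-1, 0, 0, 11, 0, 0, 0], [-1, 0, 0, 15, 0, 0, 0], [-1, 0, 0, 19, 0, 0, 0], [-1, 0, 0, 23, 0, 0, 0], [-1, 0, 0, 26, 0, 0, 0], [-1, 0, 0, 29, 0, 0, 0], [-1, 0, 0, 31, 0, 0, 0], [-1, 0, 0, 32, 0, 0, 0]]
  ]
}}

```text
t: 10.85
eef_pos: [0.4965, -0.2681, 0.1218]
tool_rot: [-0.0, 0.967, 0.253, -0.0]
contact_force: [-0.8, -0.0, -1.0]
gripper_width: 0.157
grasp_force: 48.9
```

>>> {"method": "step_arm", "body": {
  "increments": [
    [[-1, 0, 0, 1.5, 0, 0, 0], [-1, 0, 0, 3, 0, 0, 0], [-1, 0, 0, 4.5, 0, 0, 0], [-1, 0, 0, 6, 0, 0, 0], [-1, 0, 0, 7.5, 0, 0, 0], [-1, 0, 0, 9, 0, 0, 0], [-1, 0, 0, 10, 0, 0, 0], [-1, 0, 0, 10, 0, 0, 0]]
  ]
}}

```text
t: 11.52
eef_pos: [0.4965, -0.268, 0.112]
tool_rot: [-0.0, 0.967, 0.253, -0.0]
contact_force: [-0.5, 0.4, -0.6]
gripper_width: 0.153
grasp_force: 48.9
```

>>> {"method": "step_arm", "body": {
  "increments": [
    [[-1, 0, 0, 1, 0, 0, 0], [-1, 0, 0, 2, 0, 0, 0], [-1, 0, 0, 2.5, 0, 0, 0], [-1, 0, 0, 3, 0, 0, 0], [-1, 0, 0, 3.5, 0, 0, 0], [-1, 0, 0, 4, 0, 0, 0], [-1, 0, 0, 4, 0, 0, 0]]
  ]
}}

```text
t: 12.1
eef_pos: [0.4968, -0.2682, 0.1085]
tool_rot: [-0.0, 0.967, 0.253, 0.0]
contact_force: [-0.6, 0.8, 2.5]
gripper_width: 0.157
grasp_force: 49.3
```

>>> {"method": "step_arm", "body": {
  "increments": [
    [[-1, 0, 0, 0.4, 0, 0, 0], [-1, 0, 0, 0.8, 0, 0, 0], [-1, 0, 0, 0.8, 0, 0, 0], [-1, 0, 0, 0.8, 0, 0, 0]]
  ]
}}

```text
t: 12.43
eef_pos: [0.4968, -0.2683, 0.1085]
tool_rot: [-0.0, 0.967, 0.253, 0.0]
contact_force: [-3.7, 2.3, 10.0]
gripper_width: 0.159
grasp_force: 50.5
```

It is on the floor at the height predicted. I'll ease off, open, and lift clear.

>>> {"method": "step_arm", "body": {
  "increments": [
    [[-1, 0, 0, -0.8, 0, 0, 0], [0, 0, 0, -0.8, 0, 0, 0], [1, 0, 0, -0.8, 0, 0, 0], [1, 0, 0, -0.8, 0, 0, 0], [1, 0, 0, -0.8, 0, 0, 0], [1, 0, 0, -0.8, 0, 0, 0], [1, 0, 0, -0.8, 0, 0, 0], [1, 0, 0, -0.8, 0, 0, 0]]
  ]
}}

```text
t: 13.1
eef_pos: [0.4967, -0.2681, 0.1081]
tool_rot: [-0.0, 0.967, 0.253, -0.0]
contact_force: [0.3, -0.1, -0.2]
gripper_width: 1.003
grasp_force: 0.0
```

>>> {"method": "step_arm", "body": {
  "increments": [
    [[1, 0, 0, -5, 0, 0, 0], [1, 0, 0, -15, 0, 0, 0], [1, 0, 0, -30, 0, 0, 0], [1, 0, 0, -48, 0, 0, 0], [1, 0, 0, -66, 0, 0, 0], [1, 0, 0, -84, 0, 0, 0], [1, 0, 0, -100, 0, 0, 0], [1, 0, 0, -112, 0, 0, 0], [1, 0, 0, -118, 0, 0, 0], [1, 0, 0, -120, 0, 0, 0]]
  ]
}}

```text
t: 13.93
eef_pos: [0.4972, -0.2684, 0.2295]
tool_rot: [0.0, 0.967, 0.253, 0.001]
contact_force: [0.5, -0.5, -0.4]
gripper_width: 0.998
grasp_force: 0.0
```

```bash
python3 -c "
from h import *
from station import bot
o=bot.get_obs();print(o['eef_pos'],ydir(o),o['contact_force'],o['gripper_width'])
d={n:bot.read_camera(n) for n in('top','side','wrist')}; pickle.dump((d,o),open('w8.pkl','wb'))
a=cv2.resize(d['wrist']['image'][90:330,210:430],(440,480),interpolation=2);b=cv2.resize(d['side']['image'][240:420,265:400],(360,480),interpolation=2)
cv2.imwrite('pics/w8.png',np.hstack([a,b])[:,:,::-1])
print(inc([.5188,.3063,.23],0))
"
```

```text
[ 0.49717866 -0.268403    0.22953329] -60.67238040791396 [ 0.46877041 -0.49831095 -0.38446812] 0.9981513985929202
[ 3.0088e+02 -4.8948e+02 -2.1700e+00 -6.0000e-02  1.0000e-02 -6.0660e+01]
```

View pics/w8.png

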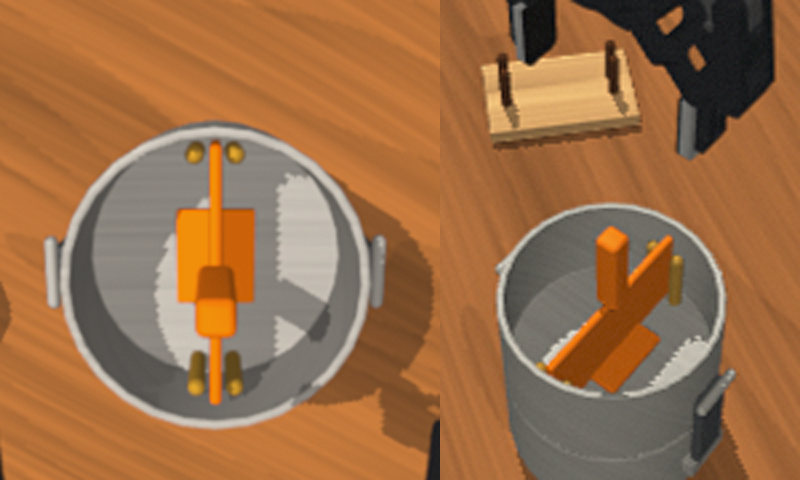

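The divider is fully seated between both pairs of guide posts. Its post top is at wrist pixel about (318,249.5). Now on to the lid.

>>> {"method": "step_arm", "body": {
  "increments": [
    [[1, 8, -12, -1, 0, 0, -2], [1, 25, -41, -2, 0, 0, -6], [1, 45, -74, -2, 0, 0, -11], [1, 66, -107, -2, 0, 0, -16], [1, 87, -141, -2, 0, 0, -21], [1, 108, -175, -2, 0, 0, -26], [1, 129, -210, -2, 0, 0, -31], [1, 150, -244, -2, 0, 0, -36], [1, 171, -278, -2, 0, 0, -40], [1, 192, -312, -2, 0, 0, -44]]
  ]
}}

```text
t: 14.92
eef_pos: [0.5099, 0.1007, 0.2296]
tool_rot: [-0.0, 0.8, 0.6, -0.0]
contact_force: [1.2, -0.9, -0.1]
gripper_width: 0.997
grasp_force: 0.0
```

```bash
python3 -c "
from h import *
d,o=pickle.load(open('w8.pkl','rb'))
r=least_squares(lambda p:fish(d['wrist'],[*p,.172])[0]-[318,249.5],[.497,-.268]);print('post by wrist',r.x)
print(inc([.5188,.3063,.23],0))
"
```

```text
post by wrist [ 0.4971059  -0.26807422]
[ 1.9975e+02 -4.9290e+01 -3.7000e-01 -6.0000e-02  1.0000e-02 -1.6330e+01]
```

>>> {"method": "step_arm", "body": {
  "increments": [
    [[1, 32, -8, 0, 0, 0, -3], [1, 64, -16, 0, 0, 0, -6], [1, 96, -24, 0, 0, 0, -9], [1, 126, -32, 0, 0, 0, -12], [1, 154, -38, 0, 0, 0, -14], [1, 178, -44, 0, 0, 0, -16], [1, 194, -48, 0, 0, 0, -16.3], [1, 199.7, -49.3, 0, 0, 0, -16.3], [1, 199.7, -49.3, 0, 0, 0, -16.3], [1, 199.7, -49.3, 0, 0, 0, -16.3]]
  ]
}}

```text
t: 15.75
eef_pos: [0.5212, 0.3019, 0.2298]
tool_rot: [0.0, 0.71, 0.704, -0.001]
contact_force: [0.3, -0.4, 0.4]
gripper_width: 1.001
grasp_force: 0.0
```

>>> {"method": "step_arm", "body": {
  "increments": [
    [[1, 0, 0, 0, 0, 0, 0], [1, 0, 0, 0, 0, 0, 0], [1, 0, 0, 0, 0, 0, 0]]
  ]
}}

```text
t: 16.0
eef_pos: [0.5216, 0.302, 0.2304]
tool_rot: [0.0, 0.71, 0.704, 0.0]
contact_force: [-0.4, -0.1, -0.3]
gripper_width: 1.001
grasp_force: 0.0
```

```bash
cat > lid.py <<'E'
from h import *
from station import bot
o=bot.get_obs();print(o['eef_pos'],ydir(o))
w=bot.read_camera('wrist');pickle.dump((w,o),open('w9.pkl','wb'))
h=cv2.cvtColor(w['image'],cv2.COLOR_RGB2HSV); m=cv2.inRange(h,(80,100,20),(100,255,255))
n,l,st,ce=cv2.connectedComponentsWithStats(m); k=1+st[1:,4].argmax(); x,y,W,H,A=st[k]; ob=np.array([x-.5,x+W-.5,y-.5,y+H-.5]);print(ob,A)
r=least_squares(lambda p:ext(fish(w,np.r_[circ(.067,0),circ(.067,.006),circ(.018,.036)]+[p[0],p[1],0]))-ob,[.519,.306],x_scale=.01);print('lid',r.x,r.fun.round(1))
# bore hole in collar top
g=cv2.inRange(h[y:y+H,x:x+W],(0,0,0),(179,255,255))&~m[y:y+H,x:x+W]
q=fish(w,[*r.x,.036])[0];print('collar top px',q)
for rr in range(-2,3): print((l[int(q[1])+8*rr, int(q[0])-24:int(q[0])+25:2]==k).astype(int), w['image'][int(q[1])+8*rr, int(q[0])-24:int(q[0])+25:3,1])
E
python3 lid.py
```

```text
[0.52164396 0.30197198 0.23044184] -0.49529201836130604
[254.5 374.5 139.5 258.5] 10827
lid [0.52010895 0.30750204] [-0.9  0.9 -0.5  0.6]
collar top px [314.26519616 205.23232235]
[1 1 1 1 1 1 1 1 1 1 1 1 1 1 1 1 1 1 1 1 1 1 1 1 1] [158 158 157 158 155 105 128 165 167 165 141  98 135 159 158 158 158]
[1 1 1 1 1 1 1 1 0 0 0 0 0 0 0 0 0 1 1 1 1 1 1 1 1] [157 157 159 137 161 127  65  67  72  70  70 116 157 141 158 158 158]
[1 1 1 1 1 1 1 1 0 0 0 0 0 0 0 0 0 0 1 1 1 1 1 1 1] [158 158 156 160 132  63  66  67  72  70  72  71 108 158 139 157 157]
[1 1 1 1 1 1 1 1 1 1 1 1 1 1 1 1 1 1 1 1 1 1 1 1 1] [157 158 159 121 161 138  96  99 103 100  95 120 159 129 158 156 156]
[1 1 1 1 1 1 1 1 1 1 1 1 1 1 1 1 1 1 1 1 1 1 1 1 1] [158 157 158 114 108 107 116 132 141 133 123 107 107 112 157 157 156]
```

```bash
python3 -c "
from h import *
print(inc([.5199,.3073,.02],0))"
```

```text
[ 4.9600e+00 -1.7400e+00  2.1042e+02  1.0000e-02 -0.0000e+00 -4.7000e-01]
```

>>> {"method": "step_arm", "body": {
  "increments": [
    [[1, 2, -1, 15, 0, 0, -0.5], [1, 5, -1.7, 42, 0, 0, -0.5], [1, 5, -1.7, 72, 0, 0, -0.5], [1, 5, -1.7, 102, 0, 0, -0.5], [1, 5, -1.7, 132, 0, 0, -0.5], [1, 5, -1.7, 160, 0, 0, -0.5], [1, 5, -1.7, 182, 0, 0, -0.5], [1, 5, -1.7, 198, 0, 0, -0.5], [1, 5, -1.7, 207, 0, 0, -0.5], [1, 5, -1.7, 210, 0, 0, -0.5]]
  ]
}}

```text
t: 16.88
eef_pos: [0.5189, 0.3076, 0.0188]
tool_rot: [-0.0, 0.706, 0.708, -0.001]
contact_force: [0.2, -0.9, 0.8]
gripper_width: 1.003
grasp_force: 0.0
```

>>> {"method": "step_arm", "body": {
  "increments": [
    [[1, 0, 0, 4, 0, 0, 0], [1, 0, 0, 10, 0, 0, 0], [1, 0, 0, 16, 0, 0, 0], [1, 0, 0, 22, 0, 0, 0], [1, 0, 0, 28, 0, 0, 0], [1, 0, 0, 33, 0, 0, 0], [1, 0, 0, 37, 0, 0, 0], [1, 0, 0, 40, 0, 0, 0], [1, 0, 0, 40, 0, 0, 0], [1, 0, 0, 40, 0, 0, 0]]
  ]
}}

```text
t: 17.72
eef_pos: [0.5196, 0.3084, -0.0199]
tool_rot: [-0.0, 0.706, 0.708, -0.0]
contact_force: [0.1, 0.9, 0.3]
gripper_width: 0.998
grasp_force: 0.0
```

```bash
python3 -c "
from h import *
print(inc([.5199,.3073,-.023],0))"; python3 lid.py | head -3
```

```text
[-1.07  0.28  3.08 -0.01  0.01  0.13]
[ 0.51961407  0.30836497 -0.0199202 ] 0.1308623917739163
[173.5 458.5 150.5 405.5] 54625
lid [0.52013051 0.30892639] [-2.3  2.3 -4.6  8.9]
```

>>> {"method": "step_arm", "body": {
  "increments": [
    [[1, -0.5, 0, 2, 0, 0, 0], [-1, -0.5, 0, 2, 0, 0, 0], [-1, -0.5, 0, 2, 0, 0, 0], [-1, -0.5, 0, 2, 0, 0, 0], [-1, -0.5, 0, 2, 0, 0, 0], [-1, -0.5, 0, 2, 0, 0, 0], [-1, -0.5, 0, 2, 0, 0, 0], [-1, -0.5, 0, 2, 0, 0, 0], [-1, -0.5, 0, 2, 0, 0, 0]]
  ],
  "force": 50
}}

```text
t: 18.52
eef_pos: [0.5199, 0.3081, -0.0214]
tool_rot: [0.0, 0.706, 0.708, 0.0]
contact_force: [-0.4, 0.1, 5.6]
gripper_width: 0.394
grasp_force: 50.3
```

>>> {"method": "step_arm", "body": {
  "increments": [
    [[-1, 0, 0, -4, 0, 0, 0], [-1, 0, 0, -14, 0, 0, 0], [-1, 0, 0, -32, 0, 0, 0], [-1, 0, 0, -56, 0, 0, 0], [-1, 0, 0, -84, 0, 0, 0], [-1, 0, 0, -114, 0, 0, 0], [-1, 0, 0, -144, 0, 0, 0], [-1, 0, 0, -172, 0, 0, 0], [-1, 0, 0, -195, 0, 0, 0], [-1, 0, 0, -210, 0, 0, 0]]
  ]
}}

```text
t: 19.35
eef_pos: [0.5204, 0.3081, 0.1916]
tool_rot: [0.0, 0.706, 0.708, 0.002]
contact_force: [0.4, -0.3, -1.4]
gripper_width: 0.394
grasp_force: 49.9
```

>>> {"method": "step_arm", "body": {
  "increments": [
    [[-1, 0, 0, -5, 0, 0, 0], [-1, 0, 0, -5, 0, 0, 0], [-1, 0, 0, -5, 0, 0, 0]]
  ]
}}

```text
t: 19.6
eef_pos: [0.519, 0.3076, 0.1925]
tool_rot: [-0.0, 0.706, 0.708, -0.001]
contact_force: [-0.1, 0.9, -1.9]
gripper_width: 0.397
grasp_force: 49.9
```

```bash
cat > held.py <<'E'
# lid centre relative to TCP: fit disc outline (teal boundary not next to the black gripper) in the wrist image
from h import *
from station import bot
o=bot.get_obs();print(o['t'],o['eef_pos'],ydir(o),o['contact_force'],o['gripper_width'])
w=bot.read_camera('wrist');pickle.dump((w,o),open('w10.pkl','wb'))
h=cv2.cvtColor(w['image'],cv2.COLOR_RGB2HSV); m=cv2.inRange(h,(80,100,20),(100,255,255))
n,l,st,ce=cv2.connectedComponentsWithStats(m); k=1+st[1:,4].argmax(); print(st[k])
b=(l==k); z=o['eef_pos'][2]+.0214+.006
c=o['eef_pos'][:2]
cols=np.arange(240,400,4); top=np.array([np.where(b[:,q])[0].min()-.5 if b[:,q].any() else np.nan for q in cols])
def R(p):
    q=fish(w,np.r_[circ(.067,p[2]-.003),circ(.067,p[2]+.0)]+[p[0],p[1],0]); H=cv2.convexHull(q.astype(np.float32))
    return np.array([cv2.pointPolygonTest(H,(float(a),float(t)),True) for a,t in zip(cols,top)])
for zz in (z-.003,z,z+.003):
    r=least_squares(lambda p:R([*p,zz]),c,x_scale=.01,diff_step=1e-3)
    y=np.radians(ydir(o)); d=r.x-c; print(zz,r.x,'tool x off',d@[-np.sin(y),np.cos(y)]*1e3,'tool y off',d@[np.cos(y),np.sin(y)]*1e3,np.abs(r.fun).mean())
print(inc([.4967,-.2681,.19],-60.67))
E
python3 held.py
```

```text
19.6 [0.51900422 0.30760426 0.19249045] 0.13602404490841447 [-0.12681507  0.93014696 -1.86862435] 0.39740154296890456
[  174   150   287   256 47998]
0.21689044586602077 [0.51995059 0.30656683] tool x off -1.0396753812176711 tool y off 0.9439081883447842 0.32570037754681336
0.21989044586602077 [0.5199411  0.30657686] tool x off -1.0296275032048336 tool y off 0.9344420285515784 0.3344018730672384
0.22289044586602078 [0.51993403 0.30658897] tool x off -1.0174989140617994 tool y off 0.9273926477485522 0.3599572290841774
[-5.7544e+02 -2.3340e+01  2.7100e+00 -6.0000e-02  1.3000e-01  6.0810e+01]
```

>>> {"method": "step_arm", "body": {
  "increments": [
    [[-1, -8, 0, 0, 0, 0, 1], [-1, -24, -1, 0, 0, 0, 3], [-1, -46, -2, 0, 0, 0, 6], [-1, -74, -3, 0, 0, 0, 9], [-1, -106, -4, 0, 0, 0, 12], [-1, -140, -6, 0, 0, 0, 15], [-1, -175, -7, 0, 0, 0, 19], [-1, -210, -9, 0, 0, 0, 23], [-1, -245, -10, 0, 0, 0, 27], [-1, -280, -12, 0, 0, 0, 31]]
  ]
}}

```text
t: 20.48
eef_pos: [0.5068, 0.0245, 0.1927]
tool_rot: [-0.0, 0.872, 0.49, -0.001]
contact_force: [1.0, -0.1, -1.1]
gripper_width: 0.395
grasp_force: 49.9
```

```bash
python3 -c "
from h import *
print(inc([.4977,-.2672,.19],-60.67))"
```

```text
[-2.5404e+02  1.4360e+02  2.7400e+00 -3.0000e-02  6.0000e-02  2.9400e+01]
```

>>> {"method": "step_arm", "body": {
  "increments": [
    [[-1, -30, 17, 0, 0, 0, 3.5], [-1, -60, 34, 0, 0, 0, 7], [-1, -90, 51, 0, 0, 0, 10.5], [-1, -120, 68, 0, 0, 0, 14], [-1, -150, 85, 0, 0, 0, 17.5], [-1, -180, 102, 0, 0, 0, 21], [-1, -208, 118, 0, 0, 0, 24.5], [-1, -232, 131, 0, 0, 0, 27], [-1, -248, 140, 0, 0, 0, 29], [-1, -254, 143.6, 0, 0, 0, 29.4]]
  ]
}}

```text
t: 21.32
eef_pos: [0.4983, -0.2685, 0.1929]
tool_rot: [0.001, 0.968, 0.252, -0.001]
contact_force: [0.3, -0.5, -1.8]
gripper_width: 0.391
grasp_force: 50.0
```

>>> {"method": "step_arm", "body": {
  "increments": [
    [[-1, 0, 0, 0, 0, 0, 0], [-1, 0, 0, 0, 0, 0, 0], [-1, 0, 0, 0, 0, 0, 0], [-1, 0, 0, 0, 0, 0, 0], [-1, 0, 0, 0, 0, 0, 0]]
  ]
}}

```text
t: 21.73
eef_pos: [0.5015, -0.2624, 0.1931]
tool_rot: [-0.0, 0.966, 0.258, 0.0]
contact_force: [0.3, 0.3, -1.1]
gripper_width: 0.397
grasp_force: 50.0
```

```bash
python3 held.py; python3 -c "
from h import *
print(inc([.4977,-.2672,.19],-60.67))"
```

```text
21.7333 [ 0.50149662 -0.26237501  0.19308549] -60.14010053085048 [ 0.30557985  0.31807129 -1.11623753] 0.39667378529128733
[  173   150   288   257 48160]
0.21748549019889324 [ 0.50064838 -0.26228923] tool x off -0.6929224580528048 tool y off -0.4967154046624094 0.37042922438739173
0.22048549019889324 [ 0.50064982 -0.26227712] tool x off -0.6856391139767521 tool y off -0.5064999576200218 0.339545240920898
0.22348549019889324 [ 0.50065363 -0.26226483] tool x off -0.6762191038435688 tool y off -0.5152661857281112 0.33938547807834274
[-6.87  2.34  3.18 -0.03 -0.02  0.51]
[-5.55  2.06  3.18 -0.03 -0.02  0.51]
```

>>> {"method": "step_arm", "body": {
  "increments": [
    [[-1, -3, 1.3, 0, 0, 0, 0.3], [-1, -5.9, 2.7, 0, 0, 0, 0.5], [-1, -5.9, 2.7, 0, 0, 0, 0.5], [-1, -5.9, 2.7, 0, 0, 0, 0.5], [-1, -5.9, 2.7, 0, 0, 0, 0.5], [-1, -5.9, 2.7, 0, 0, 0, 0.5]]
  ]
}}

```text
t: 22.28
eef_pos: [0.4975, -0.269, 0.1932]
tool_rot: [-0.0, 0.968, 0.252, 0.0]
contact_force: [0.6, -0.4, -1.0]
gripper_width: 0.393
grasp_force: 50.0
```

```bash
python3 -c "
from h import *
from station import bot
P=[];F=[]
for i in range(4):
  w=bot.read_camera('wrist'); o=bot.get_obs(); P.append(o['eef_pos']);F.append(o['contact_force'])
P=np.array(P);print(P.round(4),np.mean(F,0)); o['eef_pos']=P.mean(0); print(inc([.4977,-.2677,.19],-60.67,o))"; python3 held.py
```

```text
[[ 0.4974 -0.269   0.1932]
 [ 0.4975 -0.269   0.1932]
 [ 0.4974 -0.269   0.1932]
 [ 0.4974 -0.269   0.1932]] [ 0.04627613 -0.37377113 -1.34625936]
[ 0.86 -1.03  3.16 -0.    0.   -0.09]
22.4833 [ 0.49743825 -0.26901649  0.19315439] -60.764361388959145 [-0.37700378 -0.41453149 -0.48422614] 0.3936253483082544
[  173   150   288   257 48138]
0.21755438604413146 [ 0.49656651 -0.26891362] tool x off -0.7104528935752219 tool y off -0.5155336097357073 0.3703261475789335
0.22055438604413147 [ 0.49656943 -0.26890165] tool x off -0.7020539754451585 tool y off -0.5245476594206658 0.33875134595658096
0.22355438604413147 [ 0.49657354 -0.26888768] tool x off -0.6916492348543744 tool y off -0.5347282932452984 0.33934050519352144
[-0.18 -1.15  3.14 -0.01  0.   -0.09]
```

>>> {"method": "step_arm", "body": {
  "increments": [
    [[-1, 0.8, -0.8, 3, 0, 0, 0], [-1, 0.8, -0.8, 8, 0, 0, 0], [-1, 0.8, -0.8, 14, 0, 0, 0], [-1, 0.8, -0.8, 20, 0, 0, 0], [-1, 0.8, -0.8, 26, 0, 0, 0], [-1, 0.8, -0.8, 31, 0, 0, 0], [-1, 0.8, -0.8, 34, 0, 0, 0], [-1, 0.8, -0.8, 36, 0, 0, 0], [-1, 0.8, -0.8, 36, 0, 0, 0], [-1, 0.8, -0.8, 36, 0, 0, 0]]
  ]
}}

```text
t: 23.37
eef_pos: [0.4978, -0.2681, 0.1572]
tool_rot: [0.0, 0.968, 0.252, 0.0]
contact_force: [-0.8, -0.1, -1.2]
gripper_width: 0.395
grasp_force: 50.0
```

>>> {"method": "step_arm", "body": {
  "increments": [
    [[-1, 0, 0, 1.5, 0, 0, 0], [-1, 0, 0, 3, 0, 0, 0], [-1, 0, 0, 4.5, 0, 0, 0], [-1, 0, 0, 6, 0, 0, 0], [-1, 0, 0, 7.5, 0, 0, 0], [-1, 0, 0, 9, 0, 0, 0], [-1, 0, 0, 10, 0, 0, 0], [-1, 0, 0, 10, 0, 0, 0]]
  ]
}}

```text
t: 24.03
eef_pos: [0.4976, -0.2679, 0.1469]
tool_rot: [-0.0, 0.968, 0.252, -0.0]
contact_force: [-0.3, -0.8, -1.6]
gripper_width: 0.394
grasp_force: 50.0
```

The lid's underside is now below the post top with no contact, so the bore is over the post. I'll continue down.

>>> {"method": "step_arm", "body": {
  "increments": [
    [[-1, 0, 0, 2, 0, 0, 0], [-1, 0, 0, 5, 0, 0, 0], [-1, 0, 0, 8, 0, 0, 0], [-1, 0, 0, 11, 0, 0, 0], [-1, 0, 0, 14, 0, 0, 0], [-1, 0, 0, 17, 0, 0, 0], [-1, 0, 0, 20, 0, 0, 0], [-1, 0, 0, 23, 0, 0, 0], [-1, 0, 0, 25, 0, 0, 0], [-1, 0, 0, 25, 0, 0, 0]]
  ]
}}

```text
t: 24.87
eef_pos: [0.4974, -0.2679, 0.1217]
tool_rot: [-0.0, 0.968, 0.252, -0.0]
contact_force: [0.0, 0.2, -1.6]
gripper_width: 0.397
grasp_force: 50.0
```

>>> {"method": "step_arm", "body": {
  "increments": [
    [[-1, 0, 0, 3, 0, 0, 0], [-1, 0, 0, 6, 0, 0, 0], [-1, 0, 0, 9, 0, 0, 0], [-1, 0, 0, 12, 0, 0, 0], [-1, 0, 0, 14, 0, 0, 0], [-1, 0, 0, 16, 0, 0, 0], [-1, 0, 0, 17, 0, 0, 0], [-1, 0, 0, 17.5, 0, 0, 0], [-1, 0, 0, 17.5, 0, 0, 0]]
  ]
}}

```text
t: 25.62
eef_pos: [0.4977, -0.268, 0.1046]
tool_rot: [-0.0, 0.968, 0.252, -0.0]
contact_force: [0.6, -0.1, -0.8]
gripper_width: 0.395
grasp_force: 50.0
```

>>> {"method": "step_arm", "body": {
  "increments": [
    [[-1, 0, 0, 1, 0, 0, 0], [-1, 0, 0, 2, 0, 0, 0], [-1, 0, 0, 2.5, 0, 0, 0], [-1, 0, 0, 3, 0, 0, 0], [-1, 0, 0, 3.5, 0, 0, 0], [-1, 0, 0, 3.5, 0, 0, 0]]
  ]
}}

```text
t: 26.12
eef_pos: [0.4976, -0.268, 0.1011]
tool_rot: [-0.0, 0.968, 0.252, -0.0]
contact_force: [-0.6, 0.1, -1.2]
gripper_width: 0.393
grasp_force: 50.0
```

>>> {"method": "step_arm", "body": {
  "increments": [
    [[-1, 0, 0, 0.5, 0, 0, 0], [-1, 0, 0, 0.8, 0, 0, 0], [-1, 0, 0, 0.8, 0, 0, 0]]
  ]
}}

```text
t: 26.37
eef_pos: [0.4977, -0.268, 0.1006]
tool_rot: [-0.0, 0.968, 0.252, 0.0]
contact_force: [-0.2, -0.2, 1.9]
gripper_width: 0.396
grasp_force: 50.3
```

Contact at exactly the predicted rim height. A slight press, then release and lift.

>>> {"method": "step_arm", "body": {
  "increments": [
    [[-1, 0, 0, 0.4, 0, 0, 0], [-1, 0, 0, 0.4, 0, 0, 0], [-1, 0, 0, 0, 0, 0, 0], [0, 0, 0, 0, 0, 0, 0], [1, 0, 0, 0, 0, 0, 0], [1, 0, 0, 0, 0, 0, 0], [1, 0, 0, 0, 0, 0, 0], [1, 0, 0, 0, 0, 0, 0], [1, 0, 0, 0, 0, 0, 0], [1, 0, 0, 0, 0, 0, 0]]
  ]
}}

```text
t: 27.2
eef_pos: [0.4977, -0.268, 0.1004]
tool_rot: [0.0, 0.968, 0.252, -0.0]
contact_force: [0.4, 0.2, 0.3]
gripper_width: 1.002
grasp_force: 0.0
```

>>> {"method": "step_arm", "body": {
  "increments": [
    [[1, 0, 0, -5, 0, 0, 0], [1, 0, 0, -15, 0, 0, 0], [1, 0, 0, -30, 0, 0, 0], [1, 0, 0, -48, 0, 0, 0], [1, 0, 0, -66, 0, 0, 0], [1, 0, 0, -84, 0, 0, 0], [1, 0, 0, -102, 0, 0, 0], [1, 0, 0, -118, 0, 0, 0], [1, 0, 0, -128, 0, 0, 0], [1, 0, 0, -130, 0, 0, 0]]
  ]
}}

```text
t: 28.03
eef_pos: [0.4987, -0.2688, 0.2329]
tool_rot: [0.001, 0.968, 0.252, 0.002]
contact_force: [-0.5, -1.1, 0.6]
gripper_width: 0.999
grasp_force: 0.0
```

>>> {"method": "step_arm", "body": {
  "increments": [
    [[1, 0, 0, 0, 0, 0, 0], [1, 0, 0, 0, 0, 0, 0], [1, 0, 0, 0, 0, 0, 0], [1, 0, 0, 0, 0, 0, 0]]
  ]
}}

```text
t: 28.37
eef_pos: [0.4972, -0.2677, 0.2294]
tool_rot: [-0.0, 0.968, 0.252, -0.001]
contact_force: [0.1, 0.6, 0.3]
gripper_width: 0.999
grasp_force: 0.0
```

```bash
python3 - <<'E'
from h import *
from station import bot
o=bot.get_obs();print(o['t'],o['eef_pos'],o['contact_force'],o['gripper_width'])
d={n:bot.read_camera(n) for n in('wrist','top','side')};pickle.dump(d,open('end.pkl','wb'))
d0=pickle.load(open('cams.pkl','rb'))
w=d['wrist']
h=cv2.cvtColor(w['image'],cv2.COLOR_RGB2HSV); m=cv2.inRange(h,(80,100,20),(100,255,255))
n,l,st,ce=cv2.connectedComponentsWithStats(m); k=1+st[1:,4].argmax(); x,y,W,H,A=st[k]
ct=max(cv2.findContours((l==k).astype(np.uint8),0,1)[0],key=len)[:,0].astype(float)
print(st[k])
# tilt-aware fit: lid x,y,z,rx,ry on the outline
def R(p):
    M=Rn.from_rotvec([p[3],p[4],0]).as_matrix(); q=fish(w,np.r_[circ(.067,0),circ(.067,.006),circ(.018,.036)]@M.T+p[:3]); Hh=cv2.convexHull(q.astype(np.float32))
    return np.array([cv2.pointPolygonTest(Hh,tuple(c),True) for c in ct])
r=least_squares(R,[.497,-.268,.122,0,0],x_scale=[.01,.01,.01,.05,.05],diff_step=1e-3,loss='soft_l1');print('lid',r.x.round(4),'tilt deg',np.degrees(r.x[3:]).round(2),np.abs(r.fun).mean())
q=cv2.inRange(h,(5,180,120),(18,255,255)); q[:y]=0;q[y+H:]=0;q[:,:x]=0;q[:,x+W:]=0
q2=q&~cv2.inRange(h,(0,0,0),(0,0,0)); hull=np.zeros_like(q); cv2.fillConvexPoly(hull,cv2.convexHull(ct.astype(int)),255)
print('post px inside lid',cv2.moments(q2&hull,True)['m00'])
for n,bx in {'tumbler':(222,172,260,212),'katori':(236,312,274,350),'box':(360,152,424,202)}.items():
    a=[c['top']['image'][bx[1]:bx[3],bx[0]:bx[2]].astype(int) for c in(d,d0)]; print(n,np.abs(a[0]-a[1]).mean(), np.percentile(np.abs(a[0]-a[1]),95))
E
```

```text
28.3667 [ 0.49716921 -0.26770681  0.22944173] [0.11645167 0.64696595 0.28360837] 0.9989249307621937
[  234   146   169   164 20843]
lid [ 0.4965 -0.2683  0.1159 -0.0013 -0.0083] tilt deg [-0.08 -0.47] 0.2795927610229738
post px inside lid 653.0
tumbler 2.142324561403509 5.0
katori 2.1359649122807016 5.0
box 2.1915625 5.0
```

The lid lies flat and centred, with the post through its bore, and the bystanders haven't moved. Handing in.

```bash
python3 -c "
from station import bot
print(bot.hand_in())"
```

```text
the job is handed in; nothing more can be done
None
```

The divider stands fully down in the tiffin's slot, the lid lies flat on the rim over the post, and the tumbler, snack box and bowl are unmoved; I handed it in at about 28 s after one missed first grasp, because the fingertips sat about 35 mm behind the reported TCP.

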